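# Draw out the telescopic handle that has a clear way

### The arm

A 6-joint arm with a two-finger parallel gripper is mounted at the origin on a cart in front of the work surface, level with it; the furniture and walls round the work are solid. World frame = base frame: x ahead of the robot, y to its left, z up, the work surface at z = 0. Lengths are in m, angles in degrees, forces in N, time in s.
With the tool pointing down it reaches from about 0.375 to 0.925 m from the base axis. Payload 5.7 kg.
Tool frame: the origin (TCP) lies between the finger pads; the fingertips stand 19 mm ahead of it and the grasp point (between the pads) is the TCP (tips_ahead is the distance from the TCP to the fingertips, in m); z points along the fingers, y is the line along which they close (so a half turn about z gives the same grasp; the last joint's range is limited). The gripper opens to 88 mm and grips with 3 to 60 N. Pads are 20 mm wide; open, the fingers measure 115 mm over their backs; the gripper's body (75 mm by 178 mm) begins 61 mm behind the grasp point.
Start: joints at [-77.527, 20.558, 86.54, -0, 72.909, -6.595], TCP at [0.196, -0.567, 0.218] pointing down, gripper open.
Joint ranges: [-170.27, 170.27], [-57.76, 135], [12.27, 136.19], [-55.21, 235.2], [11.17, 155.16], [-170.74, 170.74]. Speed limits (degrees/s): [136.94, 136.94, 180, 180, 180, 180].

### API

Orientations are given as [roll, pitch, yaw] about the fixed x, y, z axes, in that order (R = Rz(yaw) Ry(pitch) Rx(roll)).
In Python, from cell import read_state, snapshot, camera_info, hand_in, masks_of, pinpoint, tips_ahead gives the robot as it stands. The module is installed in compiled form; this text tells all that it offers.
- The arm moves only by the tool drive_tool, never from a script. Its argument "steps" is one flat list of numbers, 5 for each row, row after row: the closure, from -1 (fully open) to 1 (shut), then the shift along the world's x, y, z in units of 2.5 cm (1.0 is 2.5 cm), then the turn about the world's z in units of 0.1 rad (1.0 is 0.1 rad). In form: [hand, tx, ty, tz, spin, hand, tx, ty, tz, spin, ...]. A call has 1 to 12 rows; each row shifts and turns the commanded pose from where the row before left it; what a row does not reach is not made up. A row lasts 1/12 s, in which the tool goes at most 41.7 mm and 7.16 degrees, less where a joint would pass 70% of its speed; a pose out of reach is approached as far as the arm can. A call with a number of a shift or a turn outside -1 to 1 is refused whole. A call with a gripper value outside its range is refused whole. The fingers move at their own pace and stop on an object; "force" is the grip in N (left out, the last holds). Time passes only in rows, so rows that do not move let the fingers close. It gives the time, the measured TCP pose, the force, the opening and the grip force at its end, in the units of the state.
- read_state(): the state, without advancing time (a new reading comes with each control period).
- snapshot(name): name is "scene" or "top" or "wrist"; returns the picture (384x512x3 uint8, blue, green, red); there is no depth.
- camera_info(name): a dict with "fx", "fy", "cx", "cy" (pixels), "rvec" (rotation vector, rad) and "tvec" (3), from world to camera coordinates, as OpenCV has them. Camera axes: x right, y down, z forward; pixel columns grow to the right and rows downward; lengths in m; the calibration is good to about 2 mm. The wrist camera is an equidistant fisheye: a pixel r from the principal point sees the ray r / f radians off the axis. A picture is of the moment at which its call begins: read the wrist's pose just before it. camera_info takes no time and is no camera call; for the wrist camera it gives the pose at the moment of the call.
- hand_in(): hands the job in; it is judged then, once.
Trained networks look in the newest picture that a camera, given by its name, has taken for a name from the list of things; names that differ only in an ending like _2 or _b are one class to them, and where a whole thing is asked for, a point or a joint stands for the part that bears it (a point fixed in the world has none). Each returns a list of dicts, best first, with "score" (0 to 1); they miss things now and then, are a little off and sometimes report something else, mostly with a low value. They report only what shows in the picture. A call takes as long as a camera call. They do not tell look-alikes from the thing itself.
- masks_of(camera, label): "region" (384x512 bool, what is visible of it) and "rect" ([left, top, right, bottom] in pixels, round what is visible of it).
- pinpoint(camera, label): "xy" ([column, row] in pixels: a listed point, or the origin of a listed thing).
The state is a dict: "t": time; "joint_positions": joint angles; "joint_vel": joint speeds; "effort": joint torques, N m; "position": TCP position; "orientation": TCP orientation; "force": force on the tool from outside, world axes, zero at the start; "wrist_torque": the same for the moment, N m; "grip_width": opening from 0.0 (shut) to 1.0 (fully open); "finger_force": force on a finger pad.
Only numpy, scipy, OpenCV 4.12 (cv2) and the standard library are available. Lean on these libraries where they do the work, as an engineer would, in place of code of your own. Each camera call takes 0.05 s, during which the arm holds its last target. There are 200 camera calls.

### The job

One of the two telescopic pole handles clamped side by side on the rack has a jar standing in its way, the other can be drawn out freely over the flat scraper. Press in the release button of the free one, take it by its grip and pull it out past the first click to its second, solid stop, and hold it there against its return spring for a colleague to tighten the collar: the job finishes with the grip still held at the second stop, not let go. Leave the blocked handle, the jar and everything else on the bench as they are.

Things in the scene. Friction and masses are not known exactly. Their poses are not given: they have to be found in the camera images.
- rack: fixed steel plate, 151 x 136 x 8 mm, with two identical telescopic pole handles clamped on it, 100 mm apart. Origin on the bench midway between them, under the front faces of their black lock collars; -x: the way they pull out (towards the front of the bench), y: to the left handle (axes at y +50 and -50 mm, 65 mm above the bench). Collars x 0 to 50 mm, 44 mm wide, 87 mm high; tubes back to x 164 mm.
- left_grip (a point): centre of the left handle's black rubber grip barrel, 65 mm above the bench; moves with the tube, 43 mm in front of the collar when home. Barrel 28 mm across, axis along the handle, 42 mm free length between two 40 mm flanges (6 mm thick): pinch it across from above between them. The other handle's flanges begin 80 mm from this axis, so open the fingers only moderately.
- left_button_top (a point): centre of the top of the left handle's round steel release button (23 mm across) on top of its lock collar, 22 mm behind the collar's front face; 99 mm above the bench when out, 91 mm when pressed right in.
- left_button (a joint): travel of that release button in m: 0 out (tube locked), 0.008 right in. Pressing it down takes about 3 N; it has no return spring and stays in where it is left. The tube is free from about 0.006 on.
- left_slide (a joint): how far that handle is pulled out in m: 0 home; first stop at 0.035 (a spring click, overcome by about 7 N of pull); second stop at 0.070, solid. A spring inside draws the tube back with 1.5 N (home) to 4 N (second stop): let go, it slips back in.
- left_lane (a point): point on the bench top in the left handle's way, under its axis, 130 mm in front of the collar's front face. Frame axes as the rack's.
- right_grip (a point): centre of the right handle's black rubber grip barrel, 65 mm above the bench; moves with the tube, 43 mm in front of the collar when home. Barrel 28 mm across, axis along the handle, 42 mm free length between two 40 mm flanges (6 mm thick): pinch it across from above between them. The other handle's flanges begin 80 mm from this axis, so open the fingers only moderately.
- right_button_top (a point): centre of the top of the right handle's round steel release button (23 mm across) on top of its lock collar, 22 mm behind the collar's front face; 99 mm above the bench when out, 91 mm when pressed right in.
- right_button (a joint): travel of that release button in m: 0 out (tube locked), 0.008 right in. Pressing it down takes about 3 N; it has no return spring and stays in where it is left. The tube is free from about 0.006 on.
- right_slide (a joint): how far that handle is pulled out in m: 0 home; first stop at 0.035 (a spring click, overcome by about 7 N of pull); second stop at 0.070, solid. A spring inside draws the tube back with 1.5 N (home) to 4 N (second stop): let go, it slips back in.
- right_lane (a point): point on the bench top in the right handle's way, under its axis, 130 mm in front of the collar's front face. Frame axes as the rack's.
- jar_low: closed screw-lid jar, 64 mm across, 56 mm tall, loose, standing upright in front of one of the two handles, so that its grip would run into it. Origin at the centre of its underside.
- scraper_flat: plastic trim scraper, 41 x 98 x 8 mm, loose, lying flat on the bench in front of the other handle, whose grip passes well over it. Origin at the centre of its underside.
- jar_tall: taller screw-lid jar, 60 mm across, 72 mm tall, loose bystander, to the left of the rack. Origin at the centre of its underside.
- felt_marker: felt marker, 16 x 128 x 16 mm, loose bystander, lying to the left of the rack. Origin at the centre of its underside.
- paint_bottle: touch-up paint bottle with brush cap, 26 mm across, 74 mm tall, loose bystander, behind and left of the rack. Origin at the centre of its underside.
- cross_driver: screwdriver, 182 mm long, 26 mm thick, loose bystander on the left. Origin at the centre of its underside.
- spur_tool: pad spur (toothed wheels on a fork, wooden handle), 146 mm long, 35 mm high, loose bystander on the far left. Origin at the centre of its underside.
Not all that is in view belongs to the job. What is shaped like the jar_low but orange or turquoise is not meant.

How it is judged:
By the outcome, as a careful person would: the job done as asked, in the order asked, and still so for the second after the job is handed in, while the arm keeps its last pose, push and grip.
It also fails if it takes over 35 s, if anything falls off the work surface, if the arm or the gripper's body presses on something with over 40 N, if the wrist force passes 120 N, or if a joint passes its speed limit or range.

## Working session

There is one attempt and no reset: what is moved stays moved. The work goes in short steps, Python scripts to look and compute and a tool call to move; the robot and the scene stay as the last step left them, time stands still between calls to the robot, and variables do not carry over. Pictures are saved under pics/ and viewed, at most 10 in all, crops included, and the job is handed in when it is done.

Besides the shell and the picture viewer there is one more tool, called after "Call:" as name(argument=value, ...) on one line, values as JSON. drive_tool: Moves the arm, as the interface text tells. Its arguments: {"type":"object","properties":{"steps":{"type":"array","items":{"type":"number"}},"force":{"type":"number"}},"required":["steps"]}

```bash
mkdir -p pics; cat > h.py <<'E'
import numpy as np, cv2
from cell import *
def ray(cam,px):
    c=camera_info(cam);R=cv2.Rodrigues(np.array(c["rvec"],float))[0];t=np.array(c["tvec"],float).ravel()
    a=np.array([(px[0]-c["cx"])/c["fx"],(px[1]-c["cy"])/c["fy"]])
    if cam=="wrist":
        th=np.linalg.norm(a);d=np.array([*(a/max(th,1e-9)*np.sin(th)),np.cos(th)])
    else: d=np.array([*a,1.])
    d=R.T@d; return -R.T@t,d/np.linalg.norm(d)
def atz(cam,px,z):
    o,d=ray(cam,px); return o+d*(z-o[2])/d[2]
def tri(obs):
    A=np.zeros((3,3));b=np.zeros(3);L=[ray(*x) for x in obs]
    for o,d in L: P=np.eye(3)-np.outer(d,d);A+=P;b+=P@o
    p=np.linalg.solve(A,b); return p,[np.linalg.norm((np.eye(3)-np.outer(d,d))@(p-o)) for o,d in L]
E
python3 - <<'E'
from h import *
np.set_printoptions(precision=4,suppress=True)
ims=[]
for c in ("scene","top"):
    im=snapshot(c); cv2.imwrite(f"pics/{c}0.png",im)
    for n,z in [("left_grip",.065),("right_grip",.065),("left_button_top",.099),("right_button_top",.099),("left_lane",0),("right_lane",0),("jar_low",0),("scraper_flat",0),("rack",0)]:
        for r in pinpoint(c,n)[:3]: print(c,n,np.round(r["xy"],1),round(r["score"],2),atz(c,r["xy"],z))
s=read_state();print(s["t"],s["position"],s["orientation"],s["force"])
E
```

```text
scene left_grip [292. 217.] 0.62 [ 0.4764 -0.2316  0.065 ]
scene right_grip [320.8 234.5] 0.6 [ 0.4428 -0.334   0.065 ]
scene right_grip [294.5 217.3] 0.16 [ 0.4789 -0.238   0.065 ]
scene left_button_top [315.3 201.8] 0.38 [ 0.5336 -0.272   0.099 ]
scene right_button_top [337.9 222.5] 0.63 [ 0.4702 -0.3662  0.099 ]
scene right_lane [146.2 202. ] 0.24 [0.3906 0.2406 0.    ]
scene jar_low [283.3 214.1] 0.98 [ 0.5694 -0.1564  0.    ]
scene jar_low [226.6 240.9] 0.65 [ 0.3583 -0.0933  0.    ]
scene jar_low [185.5 186.5] 0.6 [0.5396 0.2035 0.    ]
scene scraper_flat [293.7 265.9] 0.54 [ 0.3634 -0.3008  0.    ]
scene rack [314.4 239.9] 0.96 [ 0.4983 -0.2951  0.    ]
scene rack [339.5 216.4] 0.66 [ 0.6531 -0.3052  0.    ]
top left_grip [333.  213.6] 0.67 [ 0.4835 -0.2427  0.065 ]
top right_grip [373.1 230.5] 0.84 [ 0.444  -0.3381  0.065 ]
top right_grip [319.1 249.6] 0.29 [ 0.3976 -0.2087  0.065 ]
top left_button_top [346.6 187.9] 0.43 [ 0.541  -0.2695  0.099 ]
top right_button_top [389.7 202.7] 0.64 [ 0.5073 -0.3696  0.099 ]
top right_lane [249.2 183.4] 0.58 [ 0.5644 -0.04    0.    ]
top right_lane [335.8 216.9] 0.27 [ 0.4809 -0.2607  0.    ]
top jar_low [294.8 184.4] 0.95 [ 0.5631 -0.1566  0.    ]
top jar_low [269.7 267.3] 0.9 [ 0.3532 -0.0939  0.    ]
top jar_low [319.8 248.5] 0.78 [ 0.4009 -0.2195  0.    ]
top scraper_flat [353.9 263.9] 0.59 [ 0.3634 -0.3047  0.    ]
top rack [354.6 210. ] 0.62 [ 0.499  -0.3089  0.    ]
1.0 [ 0.196  -0.5671  0.2177] [-179.9967    0.0014   19.0666] [ 0.7308 -0.4385  0.3135]
```

```bash
python3 - <<'E'
import cv2,numpy as np
a=cv2.imread("pics/scene0.png")[160:300,150:400];b=cv2.imread("pics/top0.png")[150:300,230:430]
a=cv2.resize(a,(750,420),interpolation=cv2.INTER_CUBIC);b=cv2.resize(b,(800,600),interpolation=cv2.INTER_CUBIC)
cv2.imwrite("pics/a.png",a);cv2.imwrite("pics/b.png",b)
E
```

```text
(no output)
```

View pics/a.png

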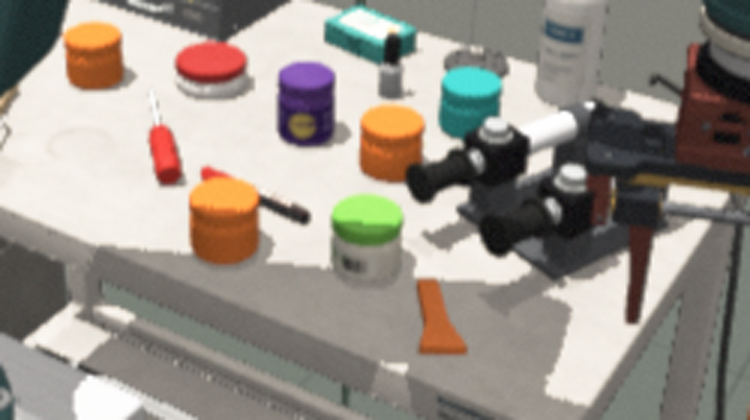

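View pics/b.png

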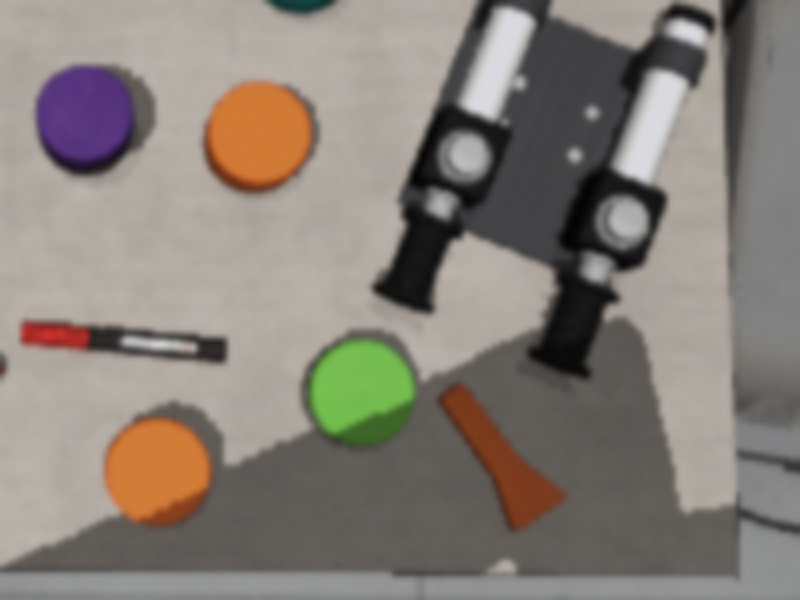

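View pics/scene0.png

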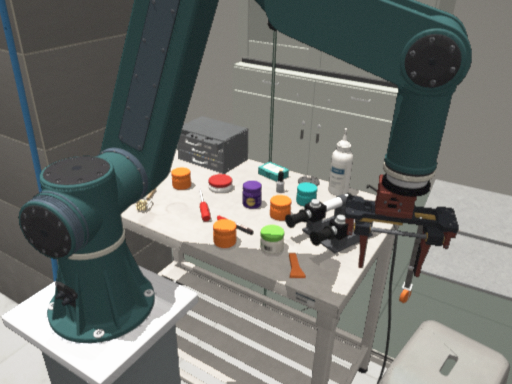

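The top view (crop) shows three jar_low-shaped jars: the green-lidded one at about (320,248), and two orange look-alikes at about (270,267) and (295,184). A turquoise one stands at the back. The green jar is in front of the left handle (grip (333,214)). The orange-brown scraper at (355,264) lies in front of the right handle (grip (373,231), button (386,205)). So the right handle is the free one.

Next I'll fit the rack pose and work out the approach.

```bash
cat >> h.py <<'E'
from scipy.optimize import least_squares
M={"lg":(-.043,.05,.065),"rg":(-.043,-.05,.065),"lb":(.022,.05,.099),"rb":(.022,-.05,.099)}
def W(p,m):
    c,s=np.cos(p[2]),np.sin(p[2]); return np.array([p[0]+c*m[0]-s*m[1],p[1]+s*m[0]+c*m[1],m[2]])
def fit(obs): # (cam,px,key)
    q=[(atz(c,px,M[k][2]),M[k]) for c,px,k in obs]
    r=least_squares(lambda p:np.concatenate([(W(p,m)-w)[:2] for w,m in q]),[.5,-.3,-.4])
    return r.x,r.fun.reshape(-1,2)
E
python3 - <<'E'
from h import *
np.set_printoptions(precision=4,suppress=True)
p,f=fit([("top",(333,213.6),"lg"),("top",(373.1,230.8),"rg"),("top",(346.5,188.2),"lb"),("top",(386,205),"rb")])
print(p[:2],np.degrees(p[2]));print(f)
for k in M: print(k,W(p,M[k]))
t=W(p,M["rb"])-read_state()["position"];print(t/.025,(np.degrees(p[2])-19.07)/5.73)
for n,q in (("jar",(.4009,-.2195)),("scr",(.3634,-.3047))):
    c,s=np.cos(p[2]),np.sin(p[2]);d=np.array(q)-p[:2];print(n,c*d[0]+s*d[1],-s*d[0]+c*d[1])
E
```

```text
[ 0.5019 -0.3068] -22.90989296086405
[[-0.0017 -0.0013]
 [-0.0005  0.002 ]
 [ 0.0013 -0.0001]
 [ 0.0009 -0.0006]]
lg [ 0.4818 -0.244   0.065 ]
rg [ 0.4428 -0.3361  0.065 ]
lb [ 0.5416 -0.2693  0.099 ]
rb [ 0.5027 -0.3614  0.099 ]
[12.2689  8.2272 -4.7497] -7.326333850063533
jar -0.12701589586463885 0.0410759672238686
scr -0.12839091685977844 -0.052001416265693066
```

Right handle confirmed: in the rack frame the jar lies at y +41 mm and the scraper at y −52 mm. I'll move above the right button with the fingers closed.

Call:
drive_tool(steps=[1,0.8,0.6,0,-0.6,1,1,0.7,0,-0.6,1,1,0.7,0,-0.6,1,1,0.7,0,-0.6,1,1,0.7,0,-0.6,1,1,0.7,0,-0.6,1,1,0.7,0,-0.6,1,1,0.7,0,-0.6,1,1,0.7,0,-0.6,1,1,0.7,-0.2,-0.6,1,1,0.7,-0.5,-0.6,1,0.5,0.4,-0.3,-0.7], force=30)

```text
t: 2.0
position: [0.481, -0.365, 0.1923]
orientation: [-179.9, -0.1, -22.8]
force: [0.1, 0.1, -0.6]
grip_width: 0.135
finger_force: 0.0
```

```bash
python3 - <<'E'
from h import *
np.set_printoptions(precision=4,suppress=True)
s=read_state();print(s["t"],s["position"],s["orientation"],s["force"],s["grip_width"])
im=snapshot("wrist");cv2.imwrite("pics/w1.png",im)
for n,z in [("left_grip",.065),("right_grip",.065),("left_button_top",.099),("right_button_top",.099)]:
    for r in pinpoint("wrist",n)[:2]: print(n,np.round(r["xy"],1),round(r["score"],2),atz("wrist",r["xy"],z))
E
```

```text
2.0 [ 0.481  -0.365   0.1923] [-179.9437   -0.0589  -22.8413] [ 0.0613  0.1109 -0.5729] 0.13500400850045655
left_grip [156.8 219.4] 0.81 [ 0.4809 -0.2432  0.065 ]
right_grip [251.3 224.9] 0.81 [ 0.4341 -0.3406  0.065 ]
left_button_top [142.5 171.5] 0.94 [ 0.5369 -0.2735  0.099 ]
left_button_top [249.5 219.9] 0.3 [ 0.4531 -0.3487  0.099 ]
right_button_top [248.  168.7] 0.89 [ 0.4995 -0.3678  0.099 ]
```

View pics/w1.png

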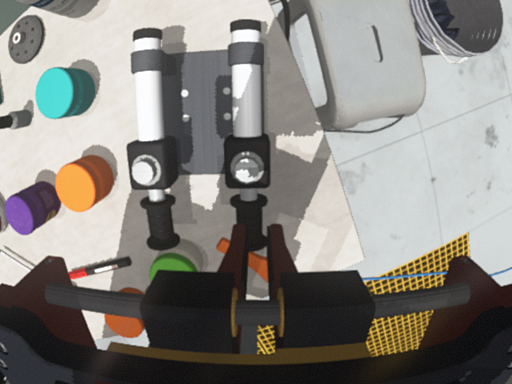

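The wrist view shows both handles: right button at (247,168), left button at (146,171). The right grip at (251,224) has the scraper ahead of it, and the green jar stands ahead of the left grip. I'll combine both views.

```bash
python3 - <<'E'
from h import *
np.set_printoptions(precision=4,suppress=True)
T=[("top",(333,213.6),"lg"),("top",(373.1,230.8),"rg"),("top",(346.5,188.2),"lb"),("top",(386,205),"rb")]
V=[("wrist",(158,219.4),"lg"),("wrist",(250.5,223),"rg"),("wrist",(145.5,170.5),"lb"),("wrist",(247,167.5),"rb")]
for o in (V,T+V):
    p,f=fit(o);print(p[:2],np.degrees(p[2]),np.abs(f).max());print(W(p,M["rb"]),W(p,M["rg"]))
s=read_state();print(s["position"],s["orientation"],(W(p,M["rb"])-s["position"])/.025)
E
```

```text
[ 0.4975 -0.3128] -23.355730253295413 0.0029933378510415
[ 0.4978 -0.3674  0.099 ] [ 0.4382 -0.3416  0.065 ]
[ 0.4997 -0.3098] -23.134466405039497 0.005026474817962201
[ 0.5003 -0.3644  0.099 ] [ 0.4405 -0.3389  0.065 ]
[ 0.4781 -0.3676  0.193 ] [179.968   -0.0019 -22.6579] [ 0.8869  0.1293 -3.7609]
```

Call:
drive_tool(steps=[1,0.9,0.1,-0.5,0,1,0,0,-1,0,1,0,0,-1,0,1,0,0,-0.1,0,1,0,0,-0.15,0,1,0,0,-0.15,0,1,0,0,-0.15,0,1,0,0,-0.15,0,1,0,0,0,0])

```text
t: 3.0
position: [0.501, -0.3648, 0.1129]
orientation: [180.0, -0.0, -22.8]
force: [-0.5, -0.1, 0.1]
grip_width: 0.006
finger_force: 0.0
```

Call:
drive_tool(steps=[1,0,0,-0.1,0,1,0,0,0,0])

```text
t: 3.17
position: [0.501, -0.3646, 0.1103]
orientation: [180.0, -0.0, -22.8]
force: [-0.7, -0.1, 0.1]
grip_width: 0.005
finger_force: 0.0
```

Call:
drive_tool(steps=[1,0,0,-0.06,0,1,0,0,0,0])

```text
t: 3.33
position: [0.501, -0.3645, 0.1086]
orientation: [-180.0, 0.0, -22.7]
force: [-0.9, -0.8, -0.2]
grip_width: 0.006
finger_force: 0.0
```

```bash
python3 - <<'E'
from h import *
print(tips_ahead, tips_ahead() if callable(tips_ahead) else "")
s=read_state();print(s["force"],s["position"])
im=snapshot("wrist");t=snapshot("scene")
a=cv2.resize(im[80:280,130:370],(720,600)); b=cv2.resize(t[170:260,270:390],(800,600),interpolation=2)
cv2.imwrite("pics/w2.png",a);cv2.imwrite("pics/s2.png",b)
E
```

```text
0.019 
[-0.89244614 -0.8113685  -0.18875948] [ 0.50100964 -0.36447386  0.10864884]
```

View pics/w2.png

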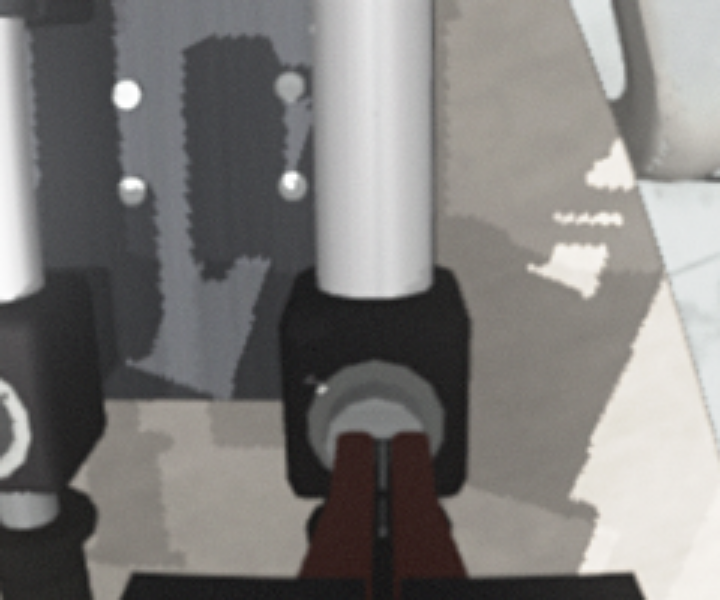

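The fingertips sit over the right button, near its centre. I'll go a little deeper until contact force shows.

Call:
drive_tool(steps=[1,0,0,-0.06,0,1,0,0,0,0])

```text
t: 3.6
position: [0.5009, -0.3645, 0.1071]
orientation: [-180.0, 0.0, -22.8]
force: [0.6, -0.4, -1.2]
grip_width: 0.008
finger_force: 0.0
```

Call:
drive_tool(steps=[1,0,0,-0.06,0,1,0,0,0,0])

```text
t: 3.77
position: [0.5009, -0.3644, 0.1055]
orientation: [-180.0, 0.0, -22.8]
force: [0.5, 0.1, -0.4]
grip_width: 0.005
finger_force: 0.0
```

View pics/s2.png

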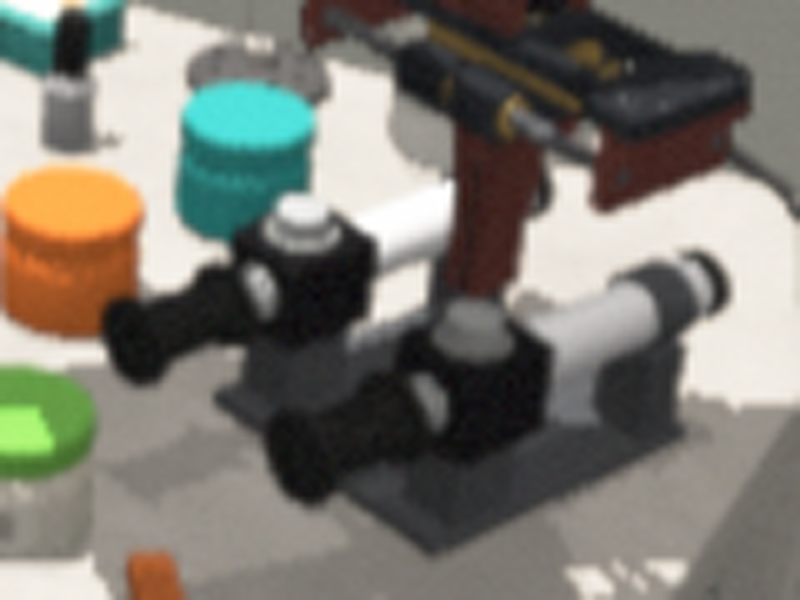

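```bash
python3 - <<'E'
from h import *
np.set_printoptions(precision=4,suppress=True)
s=read_state();P=np.array(s["position"]);print(s["t"],P,s["force"],s["effort"],s["wrist_torque"])
def proj(c,p):
    k=camera_info(c);K=np.array([[k["fx"],0,k["cx"]],[0,k["fy"],k["cy"]],[0,0,1]])
    return cv2.projectPoints(np.array([p],float),np.array(k["rvec"],float),np.array(k["tvec"],float),K,None)[0].ravel()
B=np.array([.5003,-.3644,.091])
for c in("scene","top"):
    print(c,"tip",proj(c,P-[0,0,.019]),"btn in",proj(c,B),"out",proj(c,B+[0,0,.008]))
t=snapshot("scene");w=snapshot("wrist");u=snapshot("top")
for c in("scene","top","wrist"):
    for r in pinpoint(c,"right_button_top")[:2]: print(c,r["xy"],r["score"],atz(c,r["xy"],.091))
a=cv2.resize(t[190:240,315:375],(480,400),interpolation=2);b=cv2.resize(w[190:260,220:290],(400,400),interpolation=2)
b=b[:,:320]
cv2.imwrite("pics/c3.png",np.hstack([a,b]))
E
```

```text
3.7667 [ 0.5009 -0.3644  0.1055] [ 0.4592  0.1392 -0.4466] [ -0.0018 -56.5965 -23.1903   0.0352  -0.1237   0.0002] [ 0.0399  0.0622 -0.0766]
scene tip [341.3718 221.    ] btn in [341.4667 219.6433] out [341.807  217.0762]
top tip [386.0339 205.9733] btn in [386.5777 206.0182] out [387.5599 205.6638]
scene [338.7, 217.1] 0.51 [ 0.5079 -0.3533  0.091 ]
scene [232.1, 228.0] 0.26 [ 0.3078 -0.1472  0.091 ]
wrist [254.9, 232.3] 0.76 [ 0.4969 -0.3614  0.091 ]
```

View pics/c3.png

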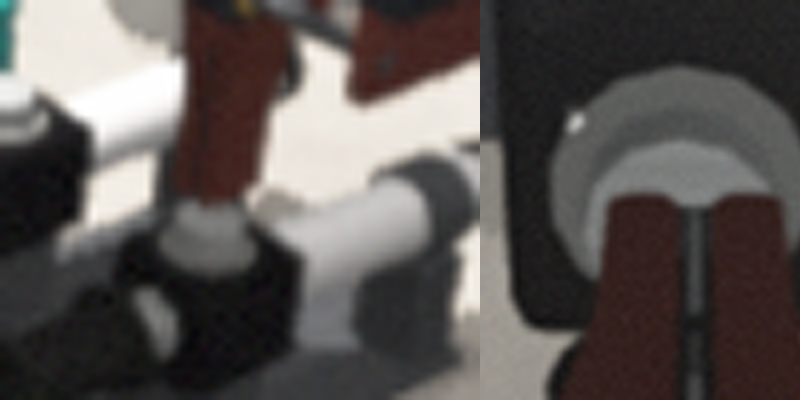

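The scene crop shows the button still out, with the fingertips ending just above it (about 341,215). The tip calculated from the reported pose should appear lower, at about row 221. So the real tips are higher than nominal, and I'll keep descending under force watch.

Call:
drive_tool(steps=[1,0,0,-0.08,0,1,0,0,-0.08,0,1,0,0,0,0])

```text
t: 4.32
position: [0.5007, -0.3643, 0.1012]
orientation: [-180.0, 0.0, -22.8]
force: [0.2, -0.0, 0.4]
grip_width: 0.004
finger_force: 0.0
```

Call:
drive_tool(steps=[1,0,0,-0.08,0,1,0,0,-0.08,0])

```text
t: 4.48
position: [0.501, -0.3646, 0.0976]
orientation: [-180.0, -0.0, -22.8]
force: [-0.1, -0.4, 0.1]
grip_width: 0.006
finger_force: 0.0
```

Call:
drive_tool(steps=[1,0,0,-0.06,0,1,0,0,-0.06,0])

```text
t: 4.65
position: [0.5009, -0.3645, 0.0944]
orientation: [-180.0, 0.0, -22.8]
force: [1.1, -0.2, 2.3]
grip_width: 0.004
finger_force: 1.4
```

```bash
python3 - <<'E'
from h import *
s=read_state();print(s["position"],s["force"])
t=snapshot("scene");w=snapshot("wrist")
a=cv2.resize(t[190:240,315:375],(480,400),interpolation=2);b=cv2.resize(w[190:260,220:290],(400,400),interpolation=2)[:,:320]
cv2.imwrite("pics/c4.png",np.hstack([a,b]))
E
```

```text
[ 0.50090811 -0.36448301  0.094447  ] [ 1.09775521 -0.18734835  2.33970181]
```

View pics/c4.png

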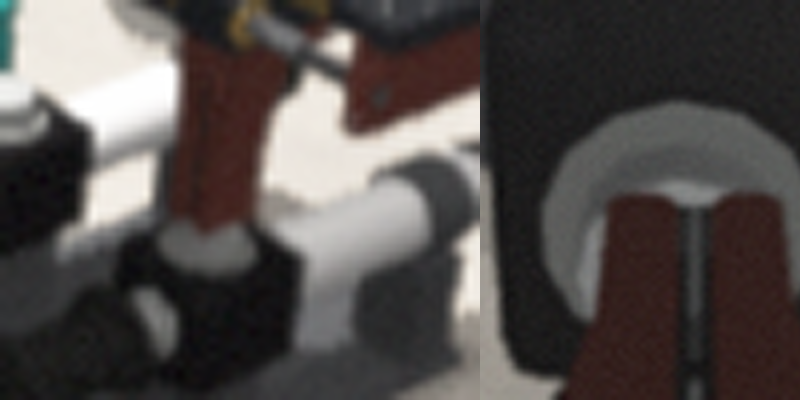

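Contact: force is now 2.3 N and the tips are on the button. I'll press it right in until the stop.

Call:
drive_tool(steps=[1,0,0,-0.06,0,1,0,0,-0.06,0])

```text
t: 4.92
position: [0.5011, -0.3646, 0.0919]
orientation: [180.0, -0.0, -22.8]
force: [-0.7, 0.1, 2.1]
grip_width: 0.005
finger_force: 1.3
```

Call:
drive_tool(steps=[1,0,0,-0.06,0,1,0,0,-0.06,0])

```text
t: 5.08
position: [0.5011, -0.3646, 0.0888]
orientation: [180.0, -0.0, -22.8]
force: [-0.7, 0.3, 3.4]
grip_width: 0.01
finger_force: 1.3
```

Call:
drive_tool(steps=[1,0,0,-0.06,0,1,0,0,-0.04,0])

```text
t: 5.25
position: [0.5011, -0.3646, 0.0862]
orientation: [-180.0, -0.0, -22.8]
force: [-0.9, 1.7, 9.3]
grip_width: 0.005
finger_force: 4.8
```

Call:
drive_tool(steps=[1,0,0,-0.04,0,1,0,0,-0.04,0])

```text
t: 5.42
position: [0.5011, -0.3647, 0.0857]
orientation: [180.0, -0.0, -22.8]
force: [-4.6, 3.9, 21.5]
grip_width: 0.004
finger_force: 10.8
```

The button is right in: solid stop at 21 N, over about 8 mm of travel. The stop came at TCP z≈0.086, so the tips actually end about 24 mm higher than nominal. I'll lift, move over the right grip, open moderately, and check the finger height in the pictures.

Call:
drive_tool(steps=[1,0,0,0.3,0,1,0,0,0.9,0,1,0,0,0.9,0,-0.2,-0.8,0.35,0,0,-0.2,-0.8,0.35,0,0,-0.2,-0.8,0.3,0,0,-0.2,0,0,0,0,-0.2,0,0,0,0])

```text
t: 6.08
position: [0.4404, -0.3392, 0.1367]
orientation: [-180.0, 0.0, -22.8]
force: [0.5, -0.2, -0.3]
grip_width: 0.347
finger_force: 0.0
```

```bash
python3 - <<'E'
from h import *
np.set_printoptions(precision=4,suppress=True)
s=read_state();P=np.array(s["position"]);print(s["t"],P,s["orientation"],s["force"],s["grip_width"])
t=snapshot("scene");w=snapshot("wrist")
for n,z in [("left_grip",.065),("right_grip",.065),("left_button_top",.099),("right_button_top",.091)]:
    for r in pinpoint("wrist",n)[:1]: print(n,np.round(r["xy"],1),round(r["score"],2),atz("wrist",r["xy"],z),atz("wrist",r["xy"],z-.024))
k=camera_info("scene");K=np.array([[k["fx"],0,k["cx"]],[0,k["fy"],k["cy"]],[0,0,1]])
y=np.radians(s["orientation"][2]);d=np.array([-np.sin(y),np.cos(y),0])*.033
for e in(0,.024):
    for g in(-1,1): print(e,g,cv2.projectPoints(np.array([P-[0,0,.019-e]+g*d]),np.array(k["rvec"],float),np.array(k["tvec"],float),K,None)[0].ravel())
a=cv2.resize(t[180:255,290:380],(480,400),interpolation=2);b=cv2.resize(w[140:300,190:318],(320,400),interpolation=2)
cv2.imwrite("pics/c5.png",np.hstack([a,b]))
E
```

```text
6.0833 [ 0.4404 -0.3392  0.1367] [-179.9818    0.0098  -22.7993] [ 0.5147 -0.1783 -0.2949] 0.34650431379898267
left_grip [ 4.1 89.3] 0.62 [ 0.6516 -0.1432  0.065 ] [ 0.6649 -0.1201  0.041 ]
right_grip [255.7 197.2] 0.98 [ 0.443  -0.3395  0.065 ] [ 0.4353 -0.3362  0.041 ]
left_button_top [119.3 130.1] 0.85 [ 0.5407 -0.2712  0.099 ] [ 0.5432 -0.2594  0.075 ]
right_button_top [254.  125.5] 0.96 [ 0.5012 -0.3627  0.091 ] [ 0.4992 -0.3616  0.067 ]
0 -1 [333.2379 224.3758]
0 1 [315.42   212.6648]
0.024 -1 [334.2427 216.1953]
0.024 1 [316.2049 204.6959]
```

View pics/c5.png

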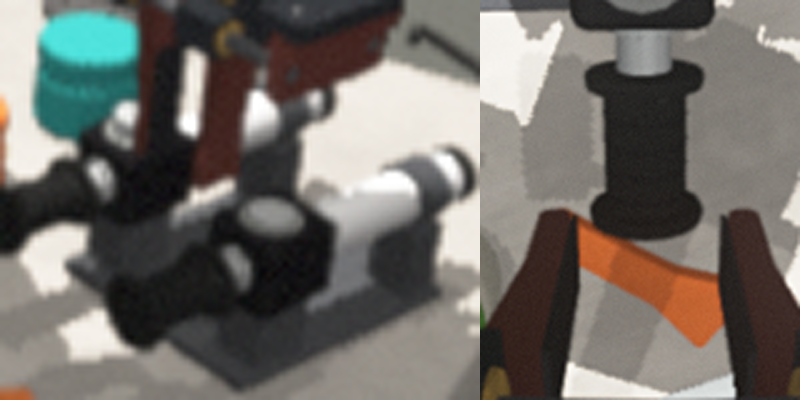

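The fingertips show at about (330,215), matching the 24 mm-higher estimate, so they are about 5 mm above the TCP height. The wrist view shows the grip centred between the fingers, the scraper below, and the button pressed in. To pinch round the axis with the tips at about 0.048, I go down to TCP z ≈ 0.043.

Call:
drive_tool(steps=[-0.3,0,0,0,0,-0.3,0,0,-0.5,0,-0.3,0,0,-0.8,0,-0.3,0,0,-0.8,0,-0.3,0,0,-0.4,0,-0.3,0,0,-0.3,0,-0.3,0,0,0,0])

```text
t: 6.97
position: [0.4404, -0.3389, 0.0654]
orientation: [-179.9, 0.1, -22.8]
force: [0.5, 1.1, 0.2]
grip_width: 0.645
finger_force: 0.0
```

Call:
drive_tool(steps=[-0.3,0,0,-0.3,0,-0.3,0,0,-0.3,0,-0.3,0,0,-0.3,0,-0.3,0,0,0,0])

```text
t: 7.3
position: [0.4404, -0.339, 0.0431]
orientation: [-180.0, 0.1, -22.8]
force: [0.1, 0.9, -0.1]
grip_width: 0.646
finger_force: 0.0
```

Close on the grip.

Call:
drive_tool(steps=[1,0,0,0,0,1,0,0,0,0,1,0,0,0,0,1,0,0,0,0,1,0,0,0,0,1,0,0,0,0,1,0,0,0,0,1,0,0,0,0], force=40)

```text
t: 7.97
position: [0.4416, -0.3387, 0.0445]
orientation: [-179.9, -0.0, -22.8]
force: [2.4, 3.3, 2.0]
grip_width: 0.311
finger_force: 40.0
```

Gripped at 27 mm (the barrel is 28). Now I pull along (-0.92, +0.39).

Call:
drive_tool(steps=[1,-0.09,0.04,0,0,1,-0.18,0.08,0,0,1,-0.18,0.08,0,0,1,-0.18,0.08,0,0,1,-0.18,0.07,0,0,1,-0.18,0.08,0,0,1,0,0,0,0])

```text
t: 8.55
position: [0.4173, -0.3288, 0.0445]
orientation: [-180.0, -0.2, -22.8]
force: [4.1, 2.3, -1.4]
grip_width: 0.316
finger_force: 40.0
```

Call:
drive_tool(steps=[1,-0.18,0.08,0,0,1,-0.18,0.08,0,0,1,-0.18,0.08,0,0,1,-0.18,0.07,0,0,1,-0.18,0.08,0,0,1,-0.18,0.08,0,0,1,0,0,0,0])

```text
t: 9.13
position: [0.3899, -0.3177, 0.0445]
orientation: [180.0, -0.1, -22.8]
force: [2.3, -0.7, -2.7]
grip_width: 0.31
finger_force: 40.0
```

Call:
drive_tool(steps=[1,-0.18,0.08,0,0,1,-0.18,0.08,0,0,1,-0.09,0.04,0,0,1,0,0,0,0])

```text
t: 9.47
position: [0.3786, -0.3131, 0.0446]
orientation: [179.9, -0.1, -22.8]
force: [3.0, -2.6, -3.0]
grip_width: 0.313
finger_force: 40.0
```

Call:
drive_tool(steps=[1,-0.09,0.04,0,0,1,0,0,0,0])

```text
t: 9.63
position: [0.3767, -0.3124, 0.0446]
orientation: [179.9, -0.1, -22.8]
force: [3.4, -3.3, -4.1]
grip_width: 0.314
finger_force: 40.0
```

Call:
drive_tool(steps=[1,-0.06,0.02,0,0,1,0,0,0,0])

```text
t: 9.8
position: [0.3767, -0.3124, 0.0446]
orientation: [179.9, -0.3, -22.8]
force: [9.0, -3.3, -7.7]
grip_width: 0.308
finger_force: 40.0
```

Call:
drive_tool(steps=[1,-0.06,0.03,0,0,1,0,0,0,0])

```text
t: 9.97
position: [0.3766, -0.3124, 0.0446]
orientation: [179.9, -0.5, -22.8]
force: [13.3, -3.8, -13.0]
grip_width: 0.314
finger_force: 40.0
```

The handle is firm at 70 mm and the force is rising with no motion. One last look before handing in.

```bash
python3 - <<'E'
from h import *
s=read_state();print(s["t"],s["position"],s["force"],s["finger_force"])
t=snapshot("scene");w=snapshot("wrist");u=snapshot("top")
for n in("jar_low","scraper_flat"):
    for r in pinpoint("top",n)[:3]: print(n,r["xy"],r["score"])
a=cv2.resize(t[180:280,250:380],(480,400),interpolation=2);b=cv2.resize(w[80:280,175:335],(320,400),interpolation=2)
cv2.imwrite("pics/c6.png",np.hstack([a,b]))
E
```

```text
9.9667 [ 0.37664105 -0.31240098  0.04463002] [ 13.34870646  -3.78486792 -13.00982277] 39.97343122959137
jar_low [318.6, 246.2] 0.97
jar_low [144.1, 191.8] 0.73
jar_low [304.6, 139.7] 0.71
scraper_flat [354.9, 263.6] 0.61
scraper_flat [388.9, 203.4] 0.32
```

View pics/c6.png

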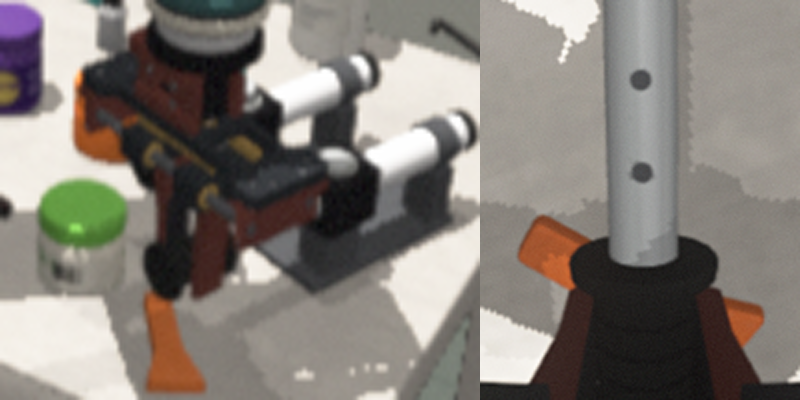

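The picture shows the right handle drawn out with both detent holes clear of the collar and the grip held between the fingers. The jar and scraper have not moved. Handing in.

```bash
python3 -c "
from cell import *
print(hand_in())"
```

```text
the job is handed in; nothing more can be done
None
```

I pressed in the right (free) handle's button, pulled the handle 70 mm to its solid second stop, and handed the job in at about 10 s with the grip still held there; the jar, scraper and left handle were not touched.

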